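Open the instrument case and lay out the micrometer

TASK

Swing the lid of the blue instrument case up and over past its balance point so that it stays open by itself. Then lift the micrometer out of the foam and lay it flat on the green bench mat, wholly on the mat and without dropping it. Leave the case open and do not disturb the gearbox parts standing around.

Things in the scene. Friction and masses are not known exactly. Their poses are not given: they have to be found in the camera images.
- case: Blue plastic clamshell instrument case, fixed to the bench: 160 (x) by 250 (y) mm, 68 mm high shut (base 42, lid 26 mm; walls 5 mm). Origin: centre of the underside, z up. The front with the yellow thumb tab faces its -x; the hinge runs along its rear (+x) edge, parallel to y.
- pocket (a point): Middle of the foam pocket's floor inside the case, 20 mm above the bench; axes as the case's. Foam around the pocket is 30 mm, the case's rim 42 mm above the bench. The pocket is 6 to 11 mm larger than the micrometer on each side; beside the grip leg there is free floor for fingers: 50 mm towards the ratchet end and 65 mm inside the U.
- lid (a joint): Lid angle in rad: 0 shut, grows as the front rises, stop at 2.0 (leaning back, its tab then about 207 mm above the bench). No latch, no spring, little friction, lid about 0.22 kg: let go below about 1.35 it falls shut, above that it falls back onto the stop and stays open.
- lid_hinge (a point): Middle of the hinge line: 80 mm behind (+x of) the case's origin and 42 mm above the bench.
- lid_tab (a point): Middle of the lower outer edge of the lid's yellow thumb tab, at the front of the lid; moves with the lid, 181 mm from the hinge line. Shut, it is 42 mm above the bench with nothing beneath it. The tab is 45 mm wide (along the hinge direction), 8 mm thick (up from this edge) and projects 21 mm from the case's front.
- micrometer: Outside micrometer, satin metal U-frame with black plates, lying flat in the foam, 188 x 81 x 18 mm, 0.3 to 0.6 kg. Origin: underside, below the measuring axis; x along that axis to the thimble, -y to the closed back of the U, z up. Spans x -60 (anvil end) to 128 mm (ratchet end), y 12 to -69 mm; thimble 18 mm thick at x 70 to 112. Centre of mass near x 16, y -31 mm.
- micrometer_grip (a point): Centre of the straight leg of the frame next to the thimble, the place to hold it: the leg runs along the micrometer's y, is 20 mm wide (in its x) and 18 mm thick; this point is at mid thickness, 9 mm over the underside. Inside the U and outside it, fingers find free space.
- micrometer_anvil_end (a point): Outer end of the micrometer at the anvil, 9 mm over the underside.
- micrometer_ratchet_end (a point): Outer end of the micrometer at the ratchet, 9 mm over the underside.
- micrometer_frame_back (a point): Outermost point of the closed back of the U-frame, 9 mm over the underside.
- mat: Green rubber bench mat, fixed, 240 (x) by 190 (y) mm, 3 mm thick. Origin: centre of its underside.
- drum: Clutch drum, bystander: open steel drum 125 mm across, 55 mm high. Origin: centre of the underside.
- sun_shaft: Sun gear shaft standing upright, bystander: foot 46 mm across, 85 mm high. Origin: centre of the underside.
- pinion: Planet pinion lying flat, bystander: 45 mm across, 22 mm high. Origin: centre of the underside.
- valve_body: Valve block with black solenoids, bystander: 85 by 150 mm, 54 mm high. Origin: centre of the underside.

How it is judged:
On the way, in this order (a step that is already met when the one before it is completed fails the run):
1. the lid has been pushed past its balance point and rests open by itself, with the robot clear of the case (value of joint lid above 1.8 rad and contact force between each of the arm, the fingers and case below 0.1 N), for 0.3 s.
2. the micrometer is lifted clear of the case's rim, the lid still open (value of joint lid above 1.8 rad and z of micrometer in the frame of case above 0.048 m), for 0.1 s.
At the end, for the whole second after the job is handed in: The lid is still open (above 1.8 rad); the micrometer rests on the mat, at rest and flat (within 0.12 rad), with its anvil end, its ratchet end and the back of its frame all inside the mat's edges (value of joint lid above 1.8 rad and contact force between micrometer and mat above 1 N and angle between the z axis of micrometer and the z axis of mat, either way round below 0.12 rad and linear speed of micrometer below 0.02 m/s and angular speed of micrometer below 0.2 rad/s and x of micrometer_anvil_end in the frame of mat between -0.12 and 0.12 m and y of micrometer_anvil_end in the frame of mat between -0.095 and 0.095 m and x of micrometer_ratchet_end in the frame of mat between -0.12 and 0.12 m and y of micrometer_ratchet_end in the frame of mat between -0.095 and 0.095 m and x of micrometer_frame_back in the frame of mat between -0.12 and 0.12 m and y of micrometer_frame_back in the frame of mat between -0.095 and 0.095 m); the robot touches nothing.
It fails at once if the micrometer is dropped or thrown (flies free faster than 0.6 m/s, a fall of about 20 mm) (linear speed of micrometer above 0.6 m/s and contact force between anything else and micrometer below 0.05 N).
It fails at once if a bystander (drum, sun gear shaft, pinion, valve block) is moved by more than 20 mm or knocked over (distance of any of drum, sun_shaft, pinion, valve_body from where it was at the start of the episode above 0.02 m or angle between any of drum, sun_shaft, pinion, valve_body's own z axis and vertical above 0.4 rad).
It also fails if it takes over 61 s, if anything falls off the work surface, if the arm or the gripper's body presses on something with over 40 N, if the wrist force passes 120 N, or if a joint passes its speed limit or range.

ROBOT

A 7-joint arm with a two-finger parallel gripper is mounted at the origin on the work surface. World frame = base frame: x ahead of the robot, y to its left, z up, the work surface at z = 0. Lengths are in m, angles in rad, forces in N, time in s.
With the tool pointing down it reaches from about 0.375 to 0.925 m from the base axis. Payload 3.1 kg.
Tool frame: the origin (TCP) lies between the finger pads; the fingertips stand 19 mm ahead of it and the grasp point (between the pads) is the TCP; z points along the fingers, y is the direction in which the jaws open and shut (so a half turn about z gives the same grasp; the last joint's range is limited). The gripper opens to 85 mm and grips with 20 to 120 N. Pads are 22 mm wide; open, the fingers measure 114 mm over their backs; the gripper's body (76 mm by 85 mm) begins 54 mm behind the grasp point. The pads swing forward as they close: fully open they stand 13 mm farther back than shut.
Start: joints at [1.028, 0.383, 0.044, 1.598, -0.018, 1.161, -0.05], TCP at [0.28, -0.587, 0.25] pointing down, gripper open.
Joint ranges: [-2.61, 2.61], [-0.41, 2.15], [-1.48, 1.57], [0, 2.5], [-1.57, 4.71], [0.05, 1.97], [-2.85, 2.85]. Speed limits (rad/s): [2.79, 2.79, 3.14, 3.14, 3.14, 3.14, 3.14].

INTERFACE

Orientations are given as a unit quaternion [x, y, z, w].
In Python, from bench import move_ptp, movel, move_j, move_gripper, pause, inverse_kinematics, read_camera, camera_params, MotionError, sign_off, look_for, tip_of, read_time_s, read_qpos, read_joint_vel, read_effort, read_eef_pos, read_tcp_rot, read_ft_force, read_ft_torque, read_finger_gap gives the robot as it stands. Calls block until the motion is done:
- move_ptp(position, orientation): joint-space move of the TCP to a pose.
- movel(position, orientation=None, speed=0.15): straight line of the TCP; orientation=None keeps the orientation; speed is the mean speed in m/s.
- move_j(angles): joint-space move.
- move_gripper(opening, effort=None): finger opening in m; effort is the grip in N (None keeps the last); returns when the fingers have stopped.
- pause(seconds).
- inverse_kinematics(position, orientation): joint angles nearest the present ones, or None.
- read_camera(name): name is "side" or "top" or "wrist"; returns the picture (420x560x3 uint8, red, green, blue); there is no depth.
- camera_params(name): a dict with "K" (3x3 intrinsics, pixels), "camera_from_world" (4x4, takes a point from world to camera coordinates). Camera axes: x right, y down, z forward; pixel columns grow to the right and rows downward; lengths in m; the calibration is good to about 2 mm. A picture is of the moment at which its call begins: read the wrist's pose just before it. camera_params takes no time and is no camera call; for the wrist camera it gives the pose at the moment of the call.
A pose or a line that the arm cannot do raises MotionError and nothing moves.
- sign_off(): hands the job in, once; it reports no verdict.
Trained networks look in the newest picture that a camera, given by its name, has taken for a name from the list of things; names that differ only in an ending like _2 or _b are one class to them, and where a whole thing is asked for, a point or a joint stands for the part that bears it (a point fixed in the world has none). Each returns a list of dicts, best first, with "confidence" (0 to 1); they miss things now and then, are a little off and sometimes report something else, mostly with a low value. They report only what shows in the picture. A call takes as long as a camera call.
- look_for(camera, name): "at" ([column, row] in pixels, amid what is visible of it).
- tip_of(camera, name): "at" ([column, row] in pixels: a listed point, or the origin of a listed thing).
Readings, each from a call of its own:
- read_time_s(): time.
- read_qpos(): joint angles.
- read_joint_vel(): joint speeds.
- read_effort(): joint torques, N m.
- read_eef_pos(): TCP position.
- read_tcp_rot(): TCP orientation.
- read_ft_force(): force on the tool from outside, world axes, zero at the start.
- read_ft_torque(): the same for the moment, N m.
- read_finger_gap(): finger opening in m.
Only numpy, scipy, OpenCV 4.12 (cv2) and the standard library are available. Lean on these libraries where they do the work, as an engineer would, in place of code of your own. Each camera call takes 0.05 s, during which the arm holds its last target. There are 200 camera calls.

## Working session

There is one attempt and no reset: what is moved stays moved. The work goes in short steps, each a Python script; the robot and the scene stay as the last script left them, time stands still between calls to the robot, and variables do not carry over. Pictures are saved under pics/ and viewed, about 8 in all and at most 12, crops included, and the job is handed in when it is done.

```bash
mkdir -p pics; cat > h.py <<'E'
import numpy as np, cv2
from bench import *
def save(cam,n):
    im=read_camera(cam); cv2.imwrite('pics/'+n+'.png',im[:,:,::-1]); return im
def ray(cam,uv,z,P=None):
    P=P or camera_params(cam); T=np.array(P["camera_from_world"]); K=np.array(P["K"])
    d=T[:3,:3].T@np.linalg.solve(K,[uv[0],uv[1],1]); c=-T[:3,:3].T@T[:3,3]
    return c+d*(z-c[2])/d[2]
def proj(cam,p,P=None):
    P=P or camera_params(cam); q=np.array(P["camera_from_world"])@np.r_[p,1]; q=np.array(P["K"])@q[:3]; return q[:2]/q[2]
E
python3 - <<'E'
from h import *
Z=dict(case=0,lid_hinge=.042,lid_tab=.042,mat=0,drum=0,sun_shaft=0,pinion=0,valve_body=0)
ims=[]
for c in("top","side"):
    ims.append(save(c,c+'0'))
    T=np.array(camera_params(c)["camera_from_world"]);print(c,(-T[:3,:3].T@T[:3,3]).round(3))
    for n,z in Z.items():
        r=tip_of(c,n)
        for a in r[:2]: print(n,np.round(a["at"],1),round(a["confidence"],2),ray(c,a["at"],z).round(3))
print(read_time_s(),read_tcp_rot(),read_ft_force())
E
```

```text
top [0.532 0.009 1.19 ]
case [359.5 237.5] 0.84 [ 0.508 -0.165  0.   ]
lid_hinge [323.8 226.3] 0.61 [ 0.535 -0.078  0.042]
lid_tab [400.8 250.4] 0.95 [ 0.478 -0.252  0.042]
mat [212.6 240.1] 0.95 [0.506 0.181 0.   ]
drum [186.4 162.1] 0.97 [0.692 0.242 0.   ]
sun_shaft [155.9 189.2] 0.79 [0.628 0.315 0.   ]
pinion [420.6 212.7] 0.8 [ 0.564 -0.31   0.   ]
valve_body [387.3 169.2] 0.58 [ 0.668 -0.234  0.   ]
side [0.389 0.731 0.989]
case [335.5 171.5] 0.9 [ 0.504 -0.168  0.   ]
lid_hinge [326.8 127.3] 0.52 [ 0.552 -0.274  0.042]
lid_tab [356.  140.6] 0.89 [ 0.47  -0.246  0.042]
mat [296.2 287.6] 0.67 [0.516 0.178 0.   ]
mat [279.4 135.2] 0.33 [ 0.674 -0.256  0.   ]
drum [207.5 293. ] 0.6 [0.693 0.239 0.   ]
sun_shaft [226.8 330.8] 0.62 [0.626 0.309 0.   ]
pinion [326.4 128.2] 0.63 [ 0.559 -0.315 -0.   ]
pinion [225.2 334.5] 0.27 [0.626 0.318 0.   ]
valve_body [275.8 138. ] 0.83 [ 0.68  -0.244  0.   ]
0.9 [9.75370092e-01 2.20574665e-01 1.81811614e-05 2.71680683e-05] [ 0.79749301 -0.10625164  0.40530047]
```

View pics/top0.png

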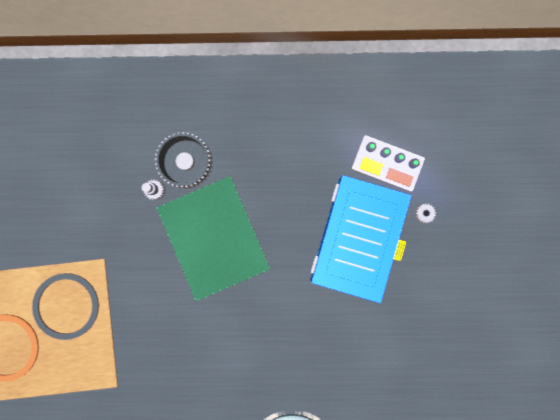

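View pics/side0.png

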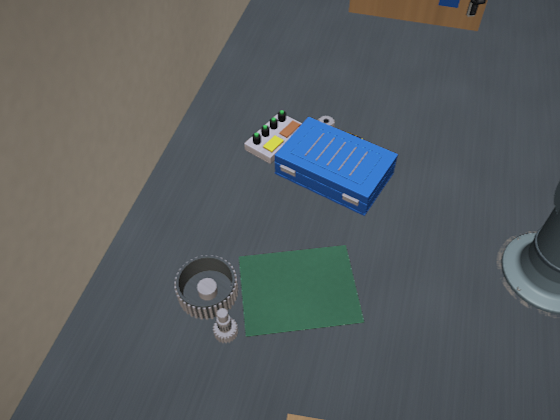

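Top view: the case is at about (360,238) with its tab at (400,250), so its front faces roughly -y. The mat is at (213,240), the pinion at (426,213) and the valve block just behind the case end. Next I'll refine the poses from colour and scan the feasible tool directions for the lid push.

```bash
cat > geo.py <<'E'
from h import *
from scipy.spatial.transform import Rotation as R
def rect(mask):
    m=cv2.morphologyEx(mask.astype(np.uint8),cv2.MORPH_CLOSE,np.ones((9,9)))
    c=max(cv2.findContours(m,0,2)[0],key=cv2.contourArea)[:,0]
    return c
def fit(c,z):
    P=camera_params("top"); w=np.array([ray("top",p,z,P)[:2] for p in c],np.float32)
    (cx,cy),s,a=cv2.minAreaRect(w); return np.array([cx,cy]),s,a,cv2.boxPoints(((cx,cy),s,a))
def ori(psi,alpha,roll=0):  # tool z at yaw psi, alpha below horizontal, jaws horizontal
    z=np.array([np.cos(psi)*np.cos(alpha),np.sin(psi)*np.cos(alpha),-np.sin(alpha)])
    y=np.array([-np.sin(psi),np.cos(psi),0])*(-1 if roll else 1)
    return R.from_matrix(np.c_[np.cross(y,z),y,z]).as_quat()
E
python3 - <<'E'
from geo import *
im=cv2.imread('pics/top0.png').astype(int);b,g,r=im[...,0],im[...,1],im[...,2]
cs=fit(rect((b>150)&(r<90)),.068); mt=fit(rect((g>b+15)&(g>r+25)&(g<130)),.003)
for n,f in(("case",cs),("mat",mt)):print(n,f[0].round(4),np.round(f[1],4),round(f[2],1),f[3].round(3).tolist())
c=cs[0]; bx=cs[3]
ex=np.array([.31,.95]);
for i in range(4):
    e=bx[(i+1)%4]-bx[i]
    if np.linalg.norm(e)<.21:
        e/=np.linalg.norm(e); ex=e if e@[.31,.95]>0 else -e
yaw=np.arctan2(ex[1],ex[0]);print("yaw",yaw,np.degrees(yaw))
h=np.r_[c+.08*ex,.042];print("tab expected",c-.101*ex,"hinge",h, "tab px",proj("top",np.r_[c-.101*ex,.042]),proj("side",np.r_[c-.101*ex,.042]))
X=np.r_[ex,0];Zv=np.array([0,0,1.])
for rl in(0,1):
  for al in (15,25,35,45,55):
    o=[]
    for ps in range(0,125,15):
      q=ori(np.radians(ps),np.radians(al),rl);d=R.from_quat(q).apply([0,0,1]);k=0
      for th in(0,.3,.6,.9,1.2,1.5):
        p=h+.17*(-X*np.cos(th)+Zv*np.sin(th))-.02*(X*np.sin(th)+Zv*np.cos(th))-.019*d
        k+=inverse_kinematics(p.tolist(),q.tolist()) is not None
      o.append(k)
    print(rl,al,o)
E
```

```text
case [ 0.5075 -0.1569] [0.1651 0.2504] 72.9 [[0.36399999260902405, -0.19900000095367432], [0.6029999852180481, -0.27300000190734863], [0.6510000228881836, -0.11500000208616257], [0.41200000047683716, -0.04100000113248825]]
mat [0.39   0.2326] [0. 0.] 0.0 [[0.38999998569488525, 0.2329999953508377], [0.38999998569488525, 0.2329999953508377], [0.38999998569488525, 0.2329999953508377], [0.38999998569488525, 0.2329999953508377]]
yaw 1.2715069 72.851974
tab expected [ 0.4776964 -0.2534437] hinge [ 0.53106268 -0.08048983  0.042     ] tab px [401.42261827 250.51032264] [353.67463907 137.97787967]
0 15 [2, 5, 6, 6, 6, 6, 6, 6, 3]
0 25 [2, 5, 6, 6, 6, 6, 6, 6, 6]
0 35 [3, 6, 6, 6, 6, 6, 6, 6, 6]
0 45 [6, 5, 6, 6, 6, 6, 6, 6, 6]
0 55 [6, 6, 6, 6, 6, 6, 6, 6, 6]
1 15 [2, 5, 6, 6, 6, 6, 6, 6, 3]
1 25 [2, 5, 6, 6, 6, 6, 6, 6, 6]
1 35 [3, 6, 6, 6, 6, 6, 6, 6, 6]
1 45 [6, 6, 6, 6, 6, 6, 6, 6, 6]
1 55 [6, 6, 6, 6, 6, 6, 6, 6, 6]
```

```bash
cat >> geo.py <<'E'
YAW=1.2715; EX=np.array([np.cos(YAW),np.sin(YAW),0]); EY=np.array([-EX[1],EX[0],0]); EZ=np.array([0,0,1.])
CASE=np.array([.477+.101*EX[0],-.2534+.101*EX[1],0])
HINGE=CASE+.08*EX+.042*EZ
E
python3 - <<'E'
from geo import *
al=np.radians(30); q0=np.array(read_qpos())
d=EX*np.cos(al)-EZ*np.sin(al);u=EX*np.sin(al)+EZ*np.cos(al)
def tcp(th,off,r=.170): return HINGE+r*(-EX*np.cos(th)+EZ*np.sin(th))-off*(EX*np.sin(th)+EZ*np.cos(th))-.019*d-.011*u
s=tcp(0,.012)
best=min((0,1),key=lambda rl:np.abs(np.array(inverse_kinematics((s-.1*EX+.1*EZ).tolist(),ori(YAW,al,rl).tolist()))-q0).max())
q=ori(YAW,al,best).tolist()
print(best,np.round(inverse_kinematics(s.tolist(),q),2),s.round(3))
move_gripper(0.0)
move_ptp((s-.1*EX+.1*EZ).tolist(),q)
movel((s-.06*EX).tolist(),q); 
f0=np.array(read_ft_force())
movel(s.tolist(),q,speed=.08);print("in",np.array(read_ft_force())-f0,np.array(read_eef_pos())-s)
save("side","tab")
for th in np.arange(.12,1.51,.14):
    movel(tcp(th,max(0,.012*(1-th/.5))).tolist(),q,speed=.1)
    print(round(th,2),(np.array(read_ft_force())-f0).round(1))
    if np.abs(np.array(read_ft_force())-f0).max()>25: break
save("side","up");print(read_time_s())
E
```

```text
1 [ 1.13  0.92 -0.36  1.68 -0.61  1.26  0.92] [ 0.474 -0.264  0.03 ]
in [-0.84568511  0.14564302  1.18225573] [-0.00013935 -0.00070281 -0.00022511]
0.12 [ 0.2 -0.7 -0.1]
0.26 [-0.5 -1.1 -0. ]
0.4 [ 0.1 -0.6  0.4]
0.54 [-0.8  0.3 -0.2]
0.68 [ 0.6 -0.1 -1.4]
0.82 [-0.5 -0.1  0.7]
0.96 [-1.3  0.2  0.4]
1.1 [-0.3 -0.5  1.1]
1.24 [0.  0.5 0.1]
1.38 [-0.5 -0.3  0.1]
8.6917
```

View pics/up.png

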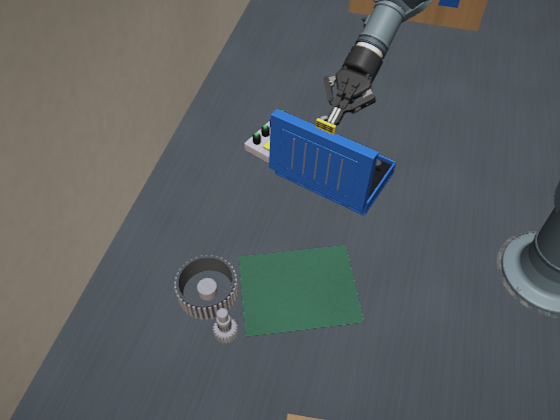

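The lid is up near vertical, with the fingertip behind the yellow tab at (326,125). I'll push on past the balance point and then withdraw.

```bash
python3 - <<'E'
from geo import *
al=np.radians(30); q=read_tcp_rot()
d=EX*np.cos(al)-EZ*np.sin(al);u=EX*np.sin(al)+EZ*np.cos(al)
def tcp(th,off,r=.170): return HINGE+r*(-EX*np.cos(th)+EZ*np.sin(th))-off*(EX*np.sin(th)+EZ*np.cos(th))-.019*d-.011*u
for th in(1.5,1.62,1.7): movel(tcp(th,0).tolist(),None,speed=.1)
p=np.array(read_eef_pos())
movel((p-.13*EX+.06*EZ).tolist(),None,speed=.2); pause(.4)
# hover, tool down, to look into the case with the wrist camera
c=CASE-.06*EX+.36*EZ
qd=min((R.from_euler('z',YAW+k*np.pi/2)*R.from_quat([1,0,0,0]) for k in range(4)),key=lambda r:np.abs((np.array(inverse_kinematics(c.tolist(),r.as_quat().tolist()) or [99]*7))-np.array(read_qpos())).max())
move_ptp(c.tolist(),qd.as_quat().tolist()); pause(.3)
top=save("top","top1");
Pt=camera_params("top")
Pw=camera_params("wrist");w=save("wrist","w1");save("side","side1")
for c in("top","wrist","side"):
    for n,z in dict(lid_tab=.207,micrometer=.02,pocket=.02,micrometer_grip=.029,micrometer_anvil_end=.029,micrometer_ratchet_end=.029,micrometer_frame_back=.029).items():
        for a in tip_of(c,n)[:2]: print(c,n,np.round(a["at"],1),round(a["confidence"],2),ray(c,a["at"],z).round(4))
print(read_time_s(),np.round(read_qpos(),2))
cv2.imwrite('pics/c1.png',np.hstack([cv2.resize(top[140:320,280:440,::-1],None,fx=2.33,fy=2.33),w[:,:,::-1]])[:,:].copy())
i=cv2.imread('pics/c1.png');cv2.imwrite('pics/c1.png',cv2.resize(i,None,fx=790/i.shape[1],fy=790/i.shape[1]))
E
```

```text
Traceback (most recent call last):
ValueError: The truth value of an array with more than one element is ambiguous. Use a.any() or a.all()
```

```bash
cat >> geo.py <<'E'
def down(yaw): return (R.from_euler('z',yaw)*R.from_quat([1,0,0,0])).as_quat().tolist()
def nearest(p,yaws):
    q0=np.array(read_qpos()); out=[]
    for y in yaws:
        j=inverse_kinematics(list(p),down(y))
        if j is not None: out.append((np.abs(np.array(j)-q0).max(),y))
    return down(min(out)[1])
E
python3 - <<'E'
from geo import *
c=CASE-.06*EX+.36*EZ
move_ptp(c.tolist(),nearest(c,[YAW+k*np.pi/2 for k in range(4)])); pause(.3)
top=save("top","top1")
w=save("wrist","w1");save("side","side1")
for c in("top","wrist","side"):
    for n,z in dict(lid_tab=.207,micrometer=.02,micrometer_grip=.029,micrometer_anvil_end=.029,micrometer_ratchet_end=.029,micrometer_frame_back=.029).items():
        for a in tip_of(c,n)[:2]: print(c,n,np.round(a["at"],1),round(a["confidence"],2),ray(c,a["at"],z).round(4))
print(read_time_s(),np.round(read_qpos(),2))
i=np.hstack([cv2.resize(top[140:320,280:440,::-1],(373,420)),w[:,:,::-1]])
cv2.imwrite('pics/c1.png',cv2.resize(i,None,fx=790/i.shape[1],fy=790/i.shape[1]))
E
```

```text
top lid_tab [298.1 216.8] 0.82 [ 0.5537 -0.016   0.207 ]
top micrometer [340.2 253.9] 0.71 [ 0.4707 -0.1169  0.02  ]
top micrometer_grip [355.6 234.3] 0.98 [ 0.5157 -0.1521  0.029 ]
top micrometer_grip [297.5 221.4] 0.32 [ 0.5471 -0.019   0.029 ]
top micrometer_anvil_end [333.3 274.5] 0.97 [ 0.4243 -0.0993  0.029 ]
top micrometer_ratchet_end [356.9 195.6] 0.86 [ 0.6047 -0.1567  0.029 ]
top micrometer_ratchet_end [334.5 274.6] 0.25 [ 0.424 -0.102  0.029]
top micrometer_frame_back [211.  237.6] 0.55 [0.5126 0.1807 0.029 ]
top micrometer_frame_back [354.6 196.1] 0.33 [ 0.6036 -0.1514  0.029 ]
wrist micrometer_grip [280.  131.4] 0.57 [ 0.5146 -0.1554  0.029 ]
wrist micrometer_anvil_end [213.  116.7] 0.95 [ 0.4265 -0.1064  0.029 ]
wrist micrometer_ratchet_end [338.9 110.2] 0.68 [ 0.6055 -0.1521  0.029 ]
wrist micrometer_frame_back [254.6 162.8] 0.67 [ 0.4639 -0.1884  0.029 ]
side lid_tab [302.2 153.6] 0.81 [ 0.555  -0.0103  0.207 ]
side micrometer [341.2 180. ] 0.8 [ 0.4823 -0.1262  0.02  ]
side micrometer_grip [330.9 163.9] 0.96 [ 0.5162 -0.1632  0.029 ]
side micrometer_grip [306.1 153.1] 0.29 [ 0.5837 -0.1831  0.029 ]
side micrometer_anvil_end [364.  190.1] 0.62 [ 0.4233 -0.1011  0.029 ]
side micrometer_ratchet_end [342.9 182.6] 0.22 [ 0.4759 -0.1112  0.029 ]
side micrometer_frame_back [354.7 163.2] 0.63 [ 0.4603 -0.1807  0.029 ]
13.0667 [ 0.82  0.12 -0.52  1.71  0.06  1.33 -0.01]
```

View pics/c1.png

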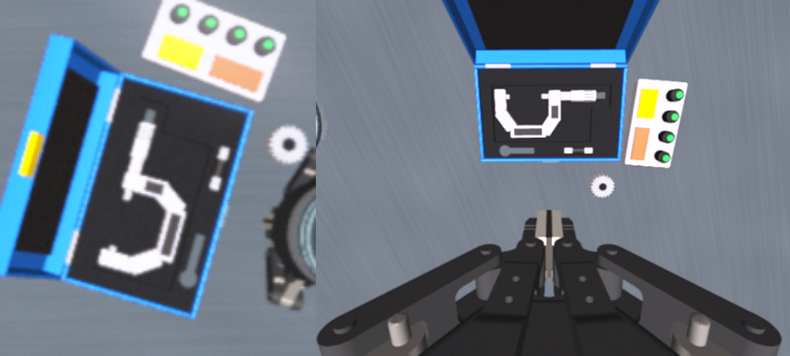

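The lid rests open: the tab sits at about (0.554,-0.013,0.207), as expected at the 2.0 stop. The micrometer points fit its known sizes, with 188 mm between the ends and the back 68 mm from the axis. Next I'll fit the mat and go to a hover above the grip for a final check.

```bash
python3 - <<'E'
from geo import *
im=cv2.imread('pics/top1.png').astype(int);b,g,r=im[...,0],im[...,1],im[...,2]
print("matpix",im[240,212]); m=(g>b+12)&(g>r+15); m[:,300:]=0; m[:150]=0
f=fit(rect(m),.003);print("mat",f[0].round(4),np.round(f[1],4),round(f[2],1),f[3].round(3).tolist())
ax=np.array([.1805,-.051]);am=np.arctan2(ax[1],ax[0])
p=np.array([.5155,-.1555,.17])
q=nearest(p,[am+np.pi/2,am-np.pi/2]); # tool y along micrometer x
move_gripper(.06)
move_ptp((p+[0,0,.13]).tolist(),q); movel(p.tolist(),q,speed=.2); pause(.2)
w=save("wrist","w2"); save("side","side2")
for c in("wrist","side"):
    for n in("micrometer_grip","micrometer_anvil_end","micrometer_ratchet_end","micrometer_frame_back"):
        for a in tip_of(c,n)[:1]: print(c,n,np.round(a["at"],1),round(a["confidence"],2),ray(c,a["at"],.029).round(4))
print("expected grip px",proj("wrist",[.5155,-.1555,.029]),read_time_s(),np.round(read_qpos(),2),read_finger_gap())
E
```

```text
matpix [127 166  84]
mat [0.5112 0.1807] [0.2403 0.1906] 22.5 [[0.36399999260902405, 0.22300000488758087], [0.43700000643730164, 0.04699999839067459], [0.6589999794960022, 0.13899999856948853], [0.5860000252723694, 0.3149999976158142]]
wrist micrometer_grip [273.4 204.8] 0.88 [ 0.5144 -0.1552  0.029 ]
wrist micrometer_anvil_end [158.7 178.3] 0.67 [ 0.4208 -0.1029  0.029 ]
wrist micrometer_ratchet_end [366.7 179.6] 0.72 [ 0.6019 -0.1552  0.029 ]
wrist micrometer_frame_back [225.8 247.8] 0.79 [ 0.4577 -0.1837  0.029 ]
side micrometer_grip [332.2 165.9] 0.92 [ 0.5118 -0.1575  0.029 ]
side micrometer_anvil_end [364.2 188.6] 0.94 [ 0.4236 -0.1058  0.029 ]
side micrometer_ratchet_end [338.7 180. ] 0.52 [ 0.4872 -0.1166  0.029 ]
side micrometer_frame_back [356.  160.4] 0.65 [ 0.4589 -0.1909  0.029 ]
expected grip px [275.59213456 205.09873819] 15.6083 [ 0.7   0.32 -0.55  1.92  0.2   0.96 -0.22] 0.06009270034383929
```

View pics/w2.png

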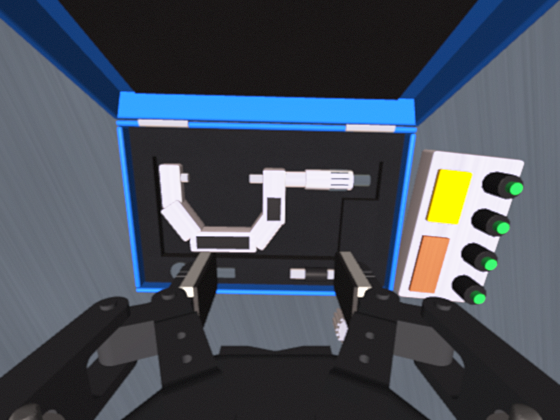

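The wrist view shows the grip leg at (274,205), close to the predicted (275.6,205), with free floor on both sides. I'll descend, grip and lift.

```bash
python3 - <<'E'
from geo import *
f0=np.array(read_ft_force()); F=lambda:(np.array(read_ft_force())-f0).round(1)
movel([.515,-.155,.06],None,speed=.15);print(F())
for z in(.05,.046,.042):
    movel([.515,-.155,z],None,speed=.05);print(z,F())
    if abs(F()[2])>6: break
zg=read_eef_pos()[2]
move_gripper(0,effort=80);pause(.2);print("gap",read_finger_gap(),F(),"zg",zg)
movel([.515,-.155,zg+.03],None,speed=.06);print(F(),read_finger_gap())
movel([.515,-.155,.30],None,speed=.15);pause(.2);print(F(),read_finger_gap(),read_ft_torque())
save("side","lift");save("top","topl")
for n in("lid_tab",):
    for a in tip_of("side",n)[:1]+tip_of("top",n)[:1]:print(n,a)
print(read_time_s())
E
```

```text
[-0.  -0.9  0.2]
0.05 [ 0.1 -0.5 -0.5]
0.046 [ 0.3 -0.3 -0.7]
0.042 [-0.9  0.2 -1.4]
gap 0.018494207687807063 [ 0.5 -0.8  2.1] zg 0.04165815754884211
[ 0.5  0.1 -4.4] 0.017914149330545446
[ 0.3 -0.5 -3.6] 0.01845632631752362 [ 0.00496938 -0.10563483 -0.03735934]
lid_tab {'at': [380.6, 102.2], 'confidence': 0.27}
lid_tab {'at': [295.8, 218.7], 'confidence': 0.84}
20.7167
```

View pics/lift.png

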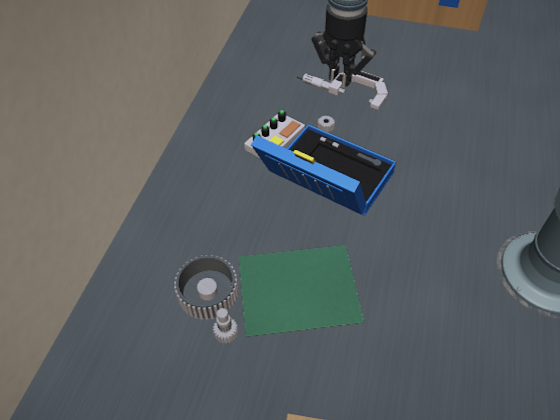

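The micrometer is held level (about 0.4 kg) and the lid is still open. I'll carry it over the lid and lower it until it touches the mat.

```bash
python3 - <<'E'
from geo import *
th=np.radians(22.5); am=np.arctan2(-.0515,.181)
q=(R.from_euler('z',th-am)*R.from_quat(read_tcp_rot())).as_quat().tolist()
c=np.array([.5112,.1807]); t=c+R.from_euler('z',th).as_matrix()[:2,:2]@[.008,.0035]
movel([*t,.30],q,speed=.2);movel([*t,.08],None,speed=.15)
pause(.2);f0=np.array(read_ft_force());print(read_time_s(),t)
for z in np.arange(.036,.0205,-.002):
    movel([*t,z],None,speed=.04);pause(.05);f=np.mean([read_ft_force() for _ in range(3)],0)-f0;print(round(z,3),f.round(1))
    if f[2]>2.5: break
save("side","down")
print(read_finger_gap(),read_eef_pos(),read_time_s())
E
```

```text
24.3917 [0.51725164 0.18699505]
0.036 [-0.6 -0.4 -0.1]
0.034 [-0.2  0.3  0.4]
0.032 [-0.1 -0.9 -1.4]
0.03 [-0.  -0.5 -0.9]
0.028 [-0.6  0.5 -0.9]
0.026 [-0.9 -1.2 -1.7]
0.024 [-3.  -2.7 10.1]
0.018062262396838835 [0.51736629 0.18703646 0.02549265] 27.5417
```

View pics/down.png

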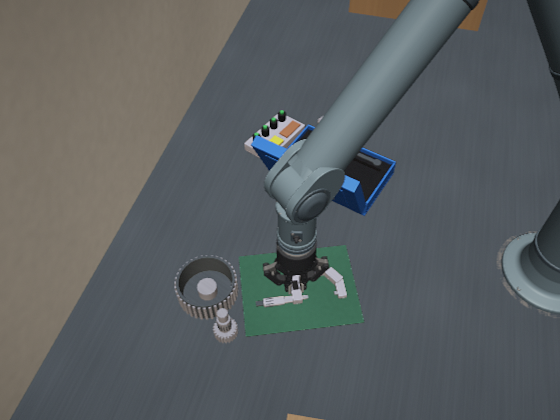

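It is in contact with the mat and inside it. I'll release, lift away and verify.

```bash
python3 - <<'E'
from geo import *
p=np.array(read_eef_pos())
move_gripper(.045);pause(.2)
movel((p+[0,0,.08]).tolist(),None,speed=.08);movel((p+[0,0,.27]).tolist(),None,speed=.2)
movel([.45,-.08,.36],None,speed=.25);pause(.3)   # clear the top view
top=save("top","top2");save("side","side3")
th=np.radians(22.5);M=R.from_euler('z',th).as_matrix()[:2,:2]
for c in("top","side"):
    for n in("micrometer_anvil_end","micrometer_ratchet_end","micrometer_frame_back"):
        for a in tip_of(c,n)[:1]:print(c,n,round(a["confidence"],2),"in mat",(M.T@(ray(c,a["at"],.012)[:2]-[.5112,.1807])).round(3))
    for n,z in dict(lid_tab=.207,drum=0,sun_shaft=0,pinion=0,valve_body=0).items():
        for a in tip_of(c,n)[:1]:print(c,n,round(a["confidence"],2),ray(c,a["at"],z).round(3))
print(read_time_s())
s=cv2.imread('pics/side3.png');cv2.imwrite('pics/end.png',np.hstack([top[120:320,130:450,::-1],cv2.resize(s[100:350],(448,200))]))
E
```

```text
top micrometer_anvil_end 0.78 in mat [-0.1   0.02]
top micrometer_ratchet_end 0.75 in mat [0.097 0.03 ]
top micrometer_frame_back 0.62 in mat [-0.041 -0.043]
top lid_tab 0.58 [ 0.548 -0.013  0.207]
top drum 0.65 [0.691 0.241 0.   ]
top sun_shaft 0.77 [0.634 0.316 0.   ]
top pinion 0.74 [ 0.567 -0.321  0.   ]
side micrometer_anvil_end 0.79 in mat [-0.089  0.018]
side micrometer_ratchet_end 0.61 in mat [0.101 0.023]
side micrometer_frame_back 0.71 in mat [-0.045 -0.046]
side lid_tab 0.62 [ 0.556 -0.011  0.207]
side drum 0.73 [0.692 0.243 0.   ]
side sun_shaft 0.85 [0.63  0.312 0.   ]
side pinion 0.7 [ 0.559 -0.319  0.   ]
side valve_body 0.96 [ 0.683 -0.236  0.   ]
32.8667
```

View pics/end.png

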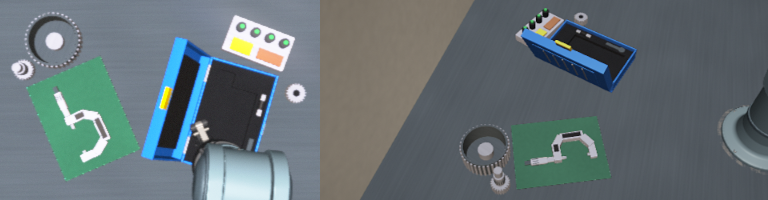

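The micrometer lies flat inside the mat, the lid is open, the bystanders are in place and the robot is clear, so I'm handing in.

```bash
python3 -c "
from bench import *
print(sign_off(),read_time_s())"
```

```text
the job is handed in; nothing more can be done
the job is handed in; nothing more can be done
```

The job is done and handed in. The robot's clock last read 32.9 s of the 61 s allowed, just before hand-in; `sign_off()` gave no verdict.

I pushed the lid up and over by its tab with closed fingers. I then lifted the micrometer by its grip leg, carried it over the open lid, lowered it until it touched the mat, and released it.

**Last checks, from the top and side cameras:**
- **Lid:** open, with the tab at about (0.55, -0.01) m, where it should be at the 2.0 rad stop.
- **Micrometer:** flat by eye in both views, with no tilt measured. In the mat's frame (limits ±120 and ±95 mm), the ends lie at about x -100 and +101 mm and the frame's back at y about -46 mm. The closest margin is about 19 mm.
- **Bystanders:** all look untouched. Their positions agree with the start within 6 to 11 mm, which I take as scatter in the network's detections. The valve block was not found in the last top-camera check, but the side camera had it within about 9 mm.
- **Robot:** hovering clear, touching nothing.

**Disagreements:**
- The two cameras differ by up to about 11 mm on the micrometer's end points, which is within the margin.
- In the last lowering step the contact force rose to about 10 N, well under the limit.

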